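Find the socket that fits the rotor nut

TASK

Find out which of the three look-alike sockets in the white rack fits the nut of the rotor on the grey fitting stand: try them on the nut one at a time, without ramming it, and stand each one that does not fit back upright in a well of the rack. Leave the one that fits fully down over the nut, upright with its mouth on the hub face, and finish still gripping it there, not letting go. Leave the other things on the bench alone.

Things in the scene. Friction and masses are not known exactly. Their poses are not given: they have to be found in the camera images.
- stand: Grey square fitting stand, 150 x 150 mm, 40 tall with its round steel seat, fixed; one rotor sits on it. Origin: centre of its underside, z up.
- spindle (a point): Point on the stand's vertical axis, 90 mm above the bench: the centre of the hub face under the nut of the rotor that sits there. A fitting socket goes down until its mouth rests on this face, with 1.25 mm of play on each side of the nut (the nut top is bevelled); a wrong one (too narrow or too shallow) stops at least 5 mm higher.
- rotor_a: Rotor A. Dark round rotor, 132 mm across, fixed, cannot turn; work only on the one that is at the spindle. Origin: centre of its underside, on the nut's axis, z up; x is square to a pair of the nut's flats (every 60 deg). Hub face 50 above the origin, 52 across; on it a hex nut 14 tall, top 4 bevelled (18, 23 or 28 across flats, one size per rotor) with a 10 mm thick stud reaching 15 to 31 above the hub face.
- rotor_b: Rotor B. Dark round rotor, 132 mm across, fixed, cannot turn; work only on the one that is at the spindle. Origin: centre of its underside, on the nut's axis, z up; x is square to a pair of the nut's flats (every 60 deg). Hub face 50 above the origin, 52 across; on it a hex nut 14 tall, top 4 bevelled (18, 23 or 28 across flats, one size per rotor) with a 10 mm thick stud reaching 15 to 31 above the hub face.
- rotor_c: Rotor C. Dark round rotor, 132 mm across, fixed, cannot turn; work only on the one that is at the spindle. Origin: centre of its underside, on the nut's axis, z up; x is square to a pair of the nut's flats (every 60 deg). Hub face 50 above the origin, 52 across; on it a hex nut 14 tall, top 4 bevelled (18, 23 or 28 across flats, one size per rotor) with a 10 mm thick stud reaching 15 to 31 above the hub face.
- rack: White socket rack, 160 x 165 mm slab, 20 tall, fixed, with three 52 mm square wells 8 deep, one socket standing mouth down in each. Origin: centre of its underside, z up.
- rack_hole0 (a point): Centre of a rack well at the level of the rack's top face; the well's floor is 8 mm below it. z up.
- rack_hole1 (a point): Centre of a rack well at the level of the rack's top face; the well's floor is 8 mm below it. z up.
- rack_hole2 (a point): Centre of a rack well at the level of the rack's top face; the well's floor is 8 mm below it. z up.
- socket_1_grip (a point): Steel hex socket, mouth down: hex body 40 mm across flats, 40 tall, with a dark hex grip on top, 24 across flats, 40 tall (80 in all, 0.18 to 0.35 kg). All three look alike outside; only their hex openings differ in size and depth, unmarked. This point: on the axis half-way up the grip, 60 above the mouth. z up; x is square to flats of grip, body and opening alike (every 60 deg).
- socket_2_grip (a point): Steel hex socket, mouth down: hex body 40 mm across flats, 40 tall, with a dark hex grip on top, 24 across flats, 40 tall (80 in all, 0.18 to 0.35 kg). All three look alike outside; only their hex openings differ in size and depth, unmarked. This point: on the axis half-way up the grip, 60 above the mouth. z up; x is square to flats of grip, body and opening alike (every 60 deg).
- socket_3_grip (a point): Steel hex socket, mouth down: hex body 40 mm across flats, 40 tall, with a dark hex grip on top, 24 across flats, 40 tall (80 in all, 0.18 to 0.35 kg). All three look alike outside; only their hex openings differ in size and depth, unmarked. This point: on the axis half-way up the grip, 60 above the mouth. z up; x is square to flats of grip, body and opening alike (every 60 deg).
- socket_1: The body of the same socket 1: origin on its axis at the open mouth, axes as for its grip point.
- socket_2: The body of the same socket 2: origin on its axis at the open mouth, axes as for its grip point.
- socket_3: The body of the same socket 3: origin on its axis at the open mouth, axes as for its grip point.
- media_bottle: Bystander, leave alone: clear capped bottle, 72 mm across, 150 tall, beyond the work. Origin under its centre.
- jar: Bystander, leave alone: white screw-top jar, 52 mm across, 60 tall, near the robot, midway between left and right. Origin under its centre.
- tip_box: Bystander, leave alone: grey and white pipette-tip box, 85 x 120 x 65 tall, on the right. Origin under its centre.
- wide_jar: Bystander, leave alone: wide glass jar with lid, 90 mm across, 100 tall, beyond the work. Origin under its centre.
- stopper: Bystander, leave alone: dark rubber stopper, 48 mm across, 30 tall, beyond the work. Origin under its centre.
- screwdriver: Bystander, leave alone: screwdriver lying flat, on the left. Origin under its centre.
- timer: Bystander, leave alone: white flat lab timer, 55 x 70 x 16 tall, on the left. Origin under its centre.

How it is judged:
By the outcome, as a careful person would: the job done as asked, in the order asked, and still so for the second after the job is handed in, while the arm keeps its last pose, push and grip.
It also fails if it takes over 72 s, if anything falls off the work surface, if the arm or the gripper's body presses on something with over 40 N, if the wrist force passes 120 N, or if a joint passes its speed limit or range.

ROBOT

A 6-joint arm with a two-finger parallel gripper is mounted at the origin on the work surface. World frame = base frame: x ahead of the robot, y to its left, z up, the work surface at z = 0. Lengths are in mm, angles in degrees, forces in N, time in s.
With the tool pointing down it reaches from about 300 to 850 mm from the base axis. Payload 4.2 kg.
Tool frame: the origin (TCP) lies at the very end of the fingers, on their centre line; the grasp point (between the pads) lies 19 mm behind it (hold_point_z is the z of the grasp point in the tool frame, in mm); z points along the fingers, y is the direction in which the jaws open and shut (so a half turn about z gives the same grasp; the last joint's range is limited). The gripper opens to 91 mm and grips with 3 to 60 N. Pads are 32 mm wide; open, the fingers measure 118 mm over their backs; the gripper's body (76 mm by 178 mm) begins 60 mm behind the grasp point.
Start: joints at [-76.662, 18.312, 89.639, -0, 72.044, -1.146], TCP at [143.819, -556.74, 213.976] pointing down, gripper open.
Joint ranges: [-177.97, 177.97], [-48.28, 115.42], [12.27, 149.76], [-77.06, 257.06], [2.81, 150.46], [-146.56, 146.56]. Speed limits (degrees/s): [147.25, 147.25, 180, 180, 180, 180].

INTERFACE

Orientations are given as [roll, pitch, yaw] about the fixed x, y, z axes, in that order (R = Rz(yaw) Ry(pitch) Rx(roll)).
In Python, from workcell import state, grab_frame, job_done, hold_point_z gives the robot as it stands. The module is installed in compiled form; this text tells all that it offers.
- The arm moves only by the shell command python3 -m creep 'ROWS' [FORCE]. ROWS is JSON, a list of rows, each a list of 7 numbers: the closure, from 0 (fully open) to 1 (shut), then the shift along the tool's x, y, z in mm, then the turn, a rotation vector about the tool's x, y, z in degrees. A call has 1 to 5 rows; each row shifts and turns the commanded pose from where the row before left it, along the tool's axes as they then stand; what a row does not reach is not made up. A row lasts 1/8 s, in which the tool goes at most 62.5 mm and 10.7 degrees, less where a joint would pass 70% of its speed; a pose out of reach is approached as far as the arm can. A call is refused whole if a number of a shift passes 62.5 or a number of a turn 10.7, either way. A call with a gripper value outside its range is refused whole. The fingers move at their own pace and stop on an object; FORCE is the grip in N (left out, the last holds). Time passes only in rows, so rows that do not move let the fingers close. It gives the time, the measured TCP pose, the force and the opening at its end, in the units of the state.
- state(): the state, without advancing time (a new reading comes with each control period).
- grab_frame(name): name is "scene" or "top" or "wrist"; returns a dict with "frame" (384x512x3 uint8, red, green, blue), "fx", "fy", "cx", "cy" (pixels), "view" (4x4, takes a point from world to camera coordinates). Camera axes: x right, y down, z forward; pixel columns grow to the right and rows downward; lengths in mm; the calibration is good to about 2 mm. The wrist camera is an equidistant fisheye: a pixel r from the principal point sees the ray r / f radians off the axis. A picture is of the moment at which its call begins. There is no depth.
- job_done(): hands the job in, once; it reports no verdict.
The state is a dict: "time_s": time; "qpos": joint angles; "qvel": joint speeds; "effort": joint torques, N m; "ee_pos": TCP position; "ee_rot": TCP orientation; "force": force on the tool from outside, world axes, zero at the start; "torque": the same for the moment, N m; "gripper_width": finger opening in mm.
Only numpy, scipy, OpenCV 4.12 (cv2) and the standard library are available. Lean on these libraries where they do the work, as an engineer would, in place of code of your own. Each camera call takes 0.05 s, during which the arm holds its last target.

## Working session

There is one attempt and no reset: what is moved stays moved. The work goes in short steps, Python scripts to look and compute and a shell command to move; the robot and the scene stay as the last step left them, time stands still between calls to the robot, and variables do not carry over. Pictures are saved under pics/ and viewed, and the job is handed in when it is done.

```bash
mkdir -p pics
python3 - <<'E'
from workcell import *
import cv2,pickle
print(state(),hold_point_z)
for n in("scene","top","wrist"):
    d=grab_frame(n); pickle.dump(d,open(f"pics/{n}0.pkl","wb")); cv2.imwrite(f"pics/{n}0.png",d["frame"][:,:,::-1])
    print(n,d["fx"],d["fy"],d["cx"],d["cy"],d["view"])
E
```

```text
{'time_s': 0.0, 'qpos': array([-7.66634925e+01,  1.83495425e+01,  8.97057010e+01, -1.24788123e-03,
        7.20438883e+01, -1.14646401e+00]), 'qvel': array([-0.03187286,  0.01092413, -0.15009865, -0.03154428, -0.06490593,
        0.00984058]), 'effort': array([ 6.22377265e-04, -4.12459445e+01, -2.31972259e+01,  7.29446299e-02,
        4.56104719e-02, -1.32793698e-04]), 'ee_pos': array([ 143.67556713, -556.2405887 ,  213.14609774]), 'ee_rot': array([-1.79900864e+02, -7.97256360e-04,  1.44833565e+01]), 'force': array([ 1.01863623, -0.46071871,  0.58338521]), 'torque': array([ 0.05123668, -0.00846297, -0.04188213]), 'gripper_width': 91.18138470204161} -18.8
scene 430.7624499292674 430.7624499292674 254.54601888312405 185.24515066513615 [[-8.34988473e-01  5.50262479e-01 -2.33554237e-03  4.64258900e+02]
 [ 3.61833516e-01  5.45851836e-01 -7.55726326e-01 -1.51483269e+02]
 [-4.14572981e-01 -6.31867848e-01 -6.54883399e-01  1.72586164e+03]
 [ 0.00000000e+00  0.00000000e+00  0.00000000e+00  1.00000000e+00]]
top 497.404237759014 497.404237759014 255.09342758109975 196.08285913641495 [[ 1.10032071e-02 -9.99769033e-01 -1.84610219e-02  7.02948306e+00]
 [-9.98036805e-01 -9.84202759e-03 -6.18520051e-02  5.31302678e+02]
 [ 6.16560255e-02  1.91053497e-02 -9.97914586e-01  1.43158914e+03]
 [ 0.00000000e+00  0.00000000e+00  0.00000000e+00  1.00000000e+00]]
wrist 297.3186396354542 297.3186396354542 257.01233227329715 191.5042804003288 [[ 2.49807634e-01 -9.68293320e-01 -2.04760520e-03 -5.73427561e+02]
 [-9.37397708e-01 -2.42365801e-01  2.50088695e-01 -2.72466664e+01]
 [-2.42655483e-01 -6.05546448e-02 -9.68220766e-01  3.90381812e+02]
 [ 0.00000000e+00  0.00000000e+00  0.00000000e+00  1.00000000e+00]]
```

View pics/top0.png

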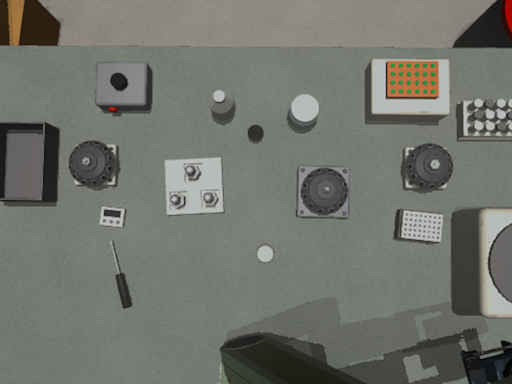

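View pics/scene0.png

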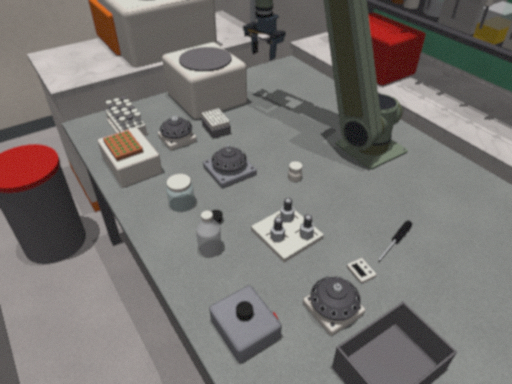

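View pics/wrist0.png

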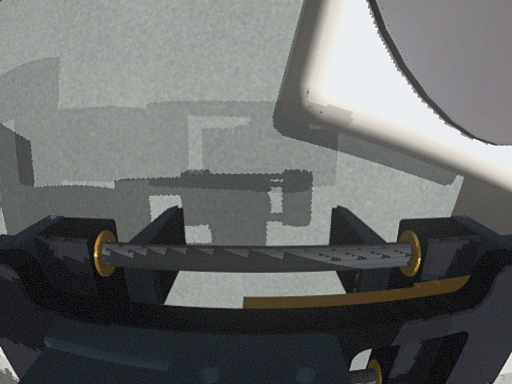

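The top view shows the grey stand and its rotor at about (325,192). The white rack is at (194,186), with sockets near (192,171), (177,200) and (210,198). I'll zoom in and measure.

```bash
cat > h.py <<'E'
import numpy as np,cv2,pickle
from workcell import *
def ray(d,u,v,fish=False):
    x=(u-d["cx"])/d["fx"];y=(v-d["cy"])/d["fy"]
    if fish:
        r=np.hypot(x,y); s=np.sin(r)/r if r>1e-9 else 1; c=np.array([x*s,y*s,np.cos(r)])
    else: c=np.array([x,y,1.])
    V=np.array(d["view"]);R=V[:3,:3]; return -R.T@V[:3,3], R.T@c
def onz(d,u,v,z,fish=False):
    o,r=ray(d,u,v,fish); return o+r*(z-o[2])/r[2]
def proj(d,p,fish=False):
    V=np.array(d["view"]); c=V[:3,:3]@np.asarray(p,float)+V[:3,3]
    if fish:
        t=np.arctan2(np.hypot(c[0],c[1]),c[2]);n=np.hypot(c[0],c[1])+1e-12
        return np.array([d["cx"]+d["fx"]*t*c[0]/n,d["cy"]+d["fy"]*t*c[1]/n])
    return np.array([d["cx"]+d["fx"]*c[0]/c[2],d["cy"]+d["fy"]*c[1]/c[2]])
def shot(n,name):
    d=grab_frame(n); pickle.dump(d,open(f"pics/{name}.pkl","wb")); cv2.imwrite(f"pics/{name}.png",d["frame"][:,:,::-1]); return d
E
python3 - <<'E'
from h import *
d=pickle.load(open("pics/top0.pkl","rb"));im=d["frame"][:,:,::-1]
a=cv2.resize(im[150:222,160:230],None,fx=5.5,fy=5.5,interpolation=cv2.INTER_CUBIC)
b=cv2.resize(im[156:228,290:360],None,fx=5.5,fy=5.5,interpolation=cv2.INTER_CUBIC)
cv2.imwrite("pics/crop.png",np.hstack([a,b]))
# rack white mask
m=(im.min(2)>185).astype(np.uint8);m[:, :155]=0;m[:,235:]=0;m[:150]=0;m[225:]=0
c=max(cv2.findContours(m,0,2)[0],key=cv2.contourArea);r=cv2.minAreaRect(c)
print(r,[onz(d,*p,20)[:2].round(1) for p in cv2.boxPoints(r)],onz(d,*r[0],20))
hs=cv2.cvtColor(im,cv2.COLOR_BGR2GRAY)
print(onz(d,325,191,40),onz(d,325.5,190,105))
for u,v in((192,171),(177,200),(210,198)): print(onz(d,u,v,92))
E
```

```text
((168.0, 200.5), (2.0, 21.0), 0.0) [array([485. , 268.3]), array([546.2, 269.6]), array([546.3, 263.8]), array([485.1, 262.4])] [515.59639726 266.02179607  20.        ]
[ 546.27576728 -187.56104211   40.        ] [ 544.25227067 -181.02952608  105.        ]
[594.52980931 186.96379138  92.        ]
[513.55150109 227.03467446  92.        ]
[520.00025009 135.68688171  92.        ]
```

View pics/crop.png

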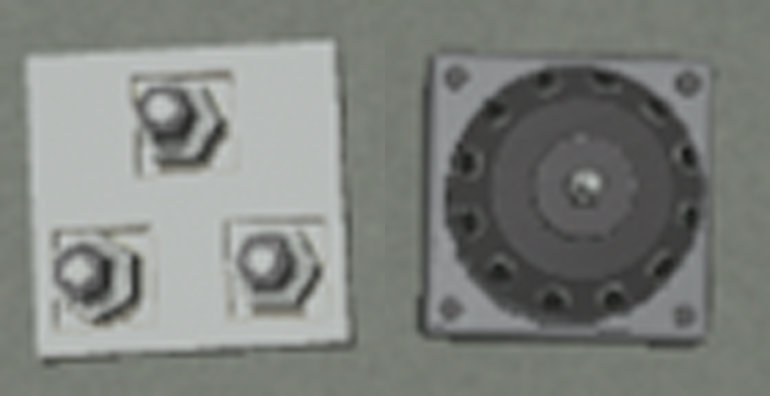

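Run:
```python
from h import *
from scipy.spatial.transform import Rotation as R
d=pickle.load(open("pics/wrist0.pkl","rb"));s=state()
T=R.from_euler('xyz',s["ee_rot"],degrees=True).as_matrix()
o,_=ray(d,256,192,True)
print("cam in tool",T.T@(o-s["ee_pos"]),"axis in tool",T.T@np.array(d["view"])[2,:3], "camx", T.T@np.array(d["view"])[0,:3])
print("delta in tool",T.T@(np.array([545,-183,260])-s["ee_pos"]))
t=pickle.load(open("pics/top0.pkl","rb"))
# corners of rack & stand from crop: scale 5.5
for p in((27,55),(332,42),(350,340),(38,357)): print("rack",onz(t,160+p[0]/5.5-.4,150+p[1]/5.5-.4,20).round(1))
for p in((432,57),(710,62),(704,340),(424,330)): print("stand",onz(t,290+(p[0]-385)/5.5-.4,156+p[1]/5.5-.4,30).round(1))
```

```text
cam in tool [  71.05613546   -0.6185463  -170.28060464] axis in tool [-2.50123619e-01 -8.08027982e-04  9.68213573e-01] camx [-2.80297585e-04  9.99999670e-01  7.62144520e-04]
delta in tool [ 481.88139076 -261.21505939  -46.3149747 ]
rack [635.4 278.9  20. ]
rack [643.7 116.4  20. ]
rack [485.5 104.5  20. ]
rack [474.8 269.5  20. ]
stand [ 618.8 -111.2   30. ]
stand [ 617.4 -256.8   30. ]
stand [ 471.7 -253.6   30. ]
stand [ 475.4 -107.8   30. ]
```

```bash
python3 -m creep '[[0.3,46,-31,0,0,0,0],[0.3,46,-31,0,0,0,0],[0.3,46,-31,0,0,0,0],[0.3,46,-31,0,0,0,0],[0.3,46,-31,0,0,0,0]]' 30; python3 -m creep '[[0.3,46,-31,0,0,0,0],[0.3,46,-31,10,0,0,0],[0.3,46,-31,20,0,0,5],[0.3,46,-31,30,0,0,9]]'
python3 - <<'E'
from h import *
s=state();print(s["time_s"],s["ee_pos"],s["ee_rot"],s["gripper_width"],s["force"])
shot("wrist","w1")
E
```

```text
time_s: 0.78
ee_pos: [328.6, -347.6, 213.9]
ee_rot: [180.0, -0.0, 14.5]
force: [0.9, -0.4, -0.9]
gripper_width: 63.7
time_s: 1.27
ee_pos: [479.5, -185.4, 154.3]
ee_rot: [179.9, -0.1, 0.2]
force: [0.7, -0.5, -1.1]
gripper_width: 63.8
1.275 [ 479.49527608 -185.42209831  154.3096275 ] [ 1.79932782e+02 -1.25201348e-01  2.27599246e-01] 63.793736096162384 [ 0.66900118 -0.49853789 -1.10565865]
```

View pics/w1.png

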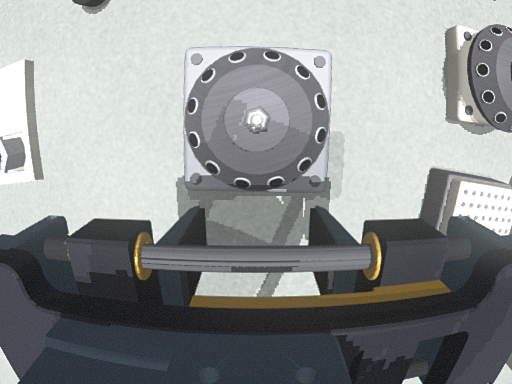

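The nut is at about (257,120) on the grey stand. Next I'll zoom in on it and measure the rotor's outer circle.

Run:
```python
from h import *
d=pickle.load(open("pics/w1.pkl","rb"));im=d["frame"][:,:,::-1]
c=cv2.resize(im[95:145,232:282],None,fx=12,fy=12,interpolation=cv2.INTER_CUBIC)
cv2.imwrite("pics/c1.png",c)
g=cv2.cvtColor(im,cv2.COLOR_BGR2GRAY)
print(g[105:136,240:276])
```

```text
[[152 157 153 ... 176 176 173]
 [155 156 160 ... 180 180 175]
 [155 156 159 ... 177 177 177]
 ...
 [145 142 147 ... 145 149 149]
 [144 142 146 ... 148 145 148]
 [147 143 144 ... 143 147 142]]
```

View pics/c1.png

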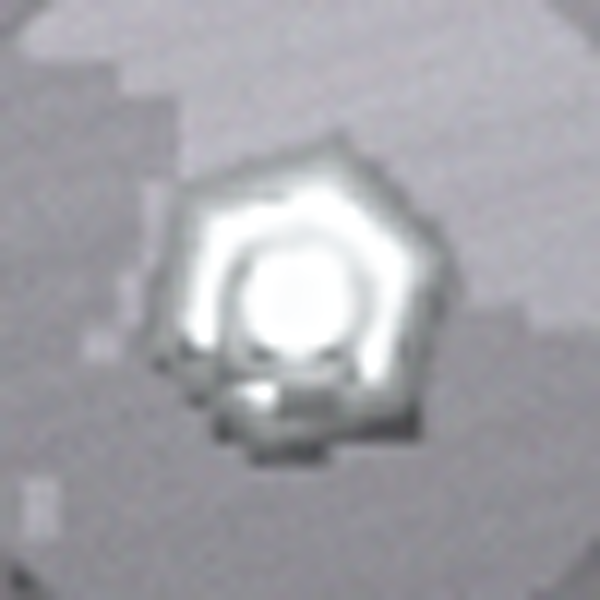

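Run:
```python
from h import *
d=pickle.load(open("pics/w1.pkl","rb"))
P=np.array([onz(d,232+x/12-.46,95+y/12-.46,100,True)[:2] for x,y in((335,138),(452,270),(420,425),(155,355),(183,185))])
c=(P[1]+P[3])/2; c2=(P[2]+P[4])/2
print(P.round(1),c,c2, np.linalg.norm(P[1]-P[3]),np.linalg.norm(P[2]-P[4]))
cc=(c+c2)/2
for p in P: v=p-cc; print(np.hypot(*v),np.degrees(np.arctan2(v[1],v[0]))%60)
print("stud top centre z121",onz(d,232+300/12-.46,95+298/12-.46,121,True))
print("hub spindle from rotor circle:")
for p in((186,48),(330,52),(333,191),(184,187)): print(onz(d,*p,30,True))
```

```text
[[ 558.3 -186.1]
 [ 550.  -193.5]
 [ 540.2 -191.5]
 [ 544.6 -174.9]
 [ 555.3 -176.7]] [ 547.30908055 -184.2088951 ] [ 547.76838879 -184.11487701] 19.314586835775874 21.177415821272216
10.931680774254152 49.57856219603009
9.640711142945358 44.93021464401713
10.392877305616286 45.26458281506277
9.679525954565811 47.70166526028768
10.786077761281069 43.88277762659653
stud top centre z121 [ 548.36190167 -184.01475478  121.        ]
hub spindle from rotor circle:
[ 622.19065744 -113.21501105   30.        ]
[ 618.63042465 -257.07039626   30.        ]
[ 475.31844926 -264.18299685   30.        ]
[ 479.07647155 -108.67022514   30.        ]
```

```bash
python3 -m creep '[[0.5,0,-62,0,0,0,0],[0.5,0,-62,0,0,0,0],[0.5,0,-62,0,0,0,0],[0.5,0,-62,0,0,0,0],[0.5,0,-62,0,0,0,0]]' 30; python3 -m creep '[[0.5,5,-62,10,0,0,0],[0.5,0,0,0,0,0,0]]'
python3 - <<'E'
from h import *
s=state();print(s["time_s"],s["ee_pos"],s["ee_rot"],s["gripper_width"],s["force"])
d=shot("wrist","w2")
im=d["frame"][:,:,::-1]
cv2.imwrite("pics/c2.png",cv2.resize(im[0:210,150:380],None,fx=3.4,fy=2.8,interpolation=cv2.INTER_CUBIC)[:600,:800])
E
```

```text
time_s: 1.95
ee_pos: [475.0, 124.9, 154.2]
ee_rot: [180.0, -0.0, 0.5]
force: [1.4, -0.2, -0.3]
gripper_width: 45.7
time_s: 2.2
ee_pos: [479.2, 188.0, 143.4]
ee_rot: [-180.0, 0.1, 0.8]
force: [-0.7, 0.5, 0.3]
gripper_width: 45.7
2.2 [479.23274314 188.0439832  143.40088172] [-1.79991452e+02  7.57626396e-02  8.48002614e-01] 45.71150954868909 [-0.72706846  0.46462059  0.25990177]
```

View pics/w2.png

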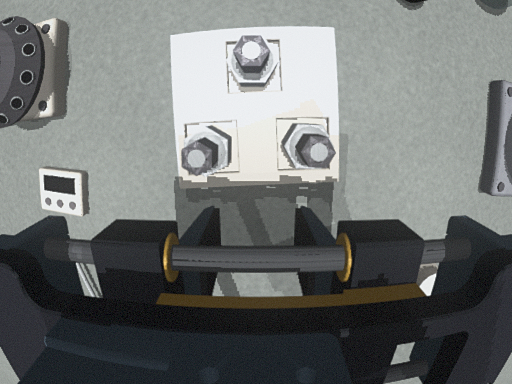

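The rack shows the sockets at about (251,52), (199,156) and (318,150). I'll zoom in on each.

Run:
```python
from h import *
d=pickle.load(open("pics/w2.pkl","rb"));im=d["frame"][:,:,::-1]
cs=[cv2.resize(im[y:y+66,x:x+66],None,fx=6,fy=6,interpolation=cv2.INTER_CUBIC) for x,y in((220,28),(175,118),(275,112))]
cs=[c[:396,:] for c in cs]
cv2.imwrite("pics/c2a.png",np.hstack(cs[:2]));cv2.imwrite("pics/c2b.png",cs[2])
```

```text
(no output)
```

View pics/c2a.png

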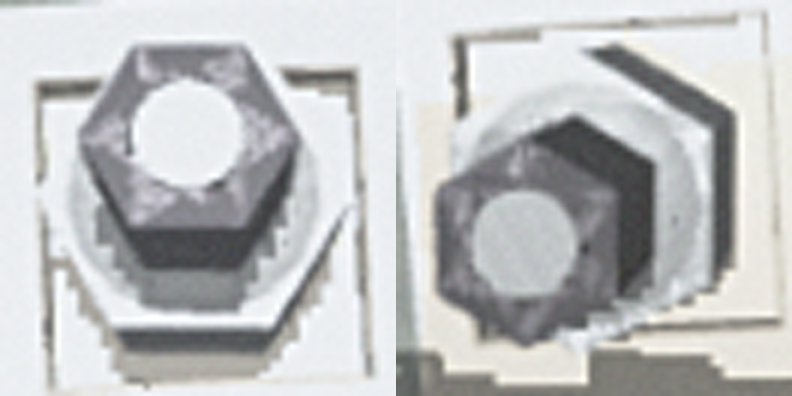

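View pics/c2b.png

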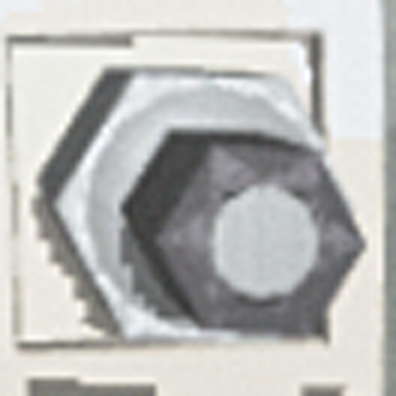

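Run:
```python
from h import *
d=pickle.load(open("pics/w2.pkl","rb"))
S={'A':((220,28),[(80,137),(135,43),(245,43),(300,137),(242,228),(135,228)],(187,133)),
'B':((175,118),[(41,188),(130,138),(221,188),(221,295),(130,345),(41,292)],(128,245)),
'C':((275,112),[(155,240),(212,140),(318,148),(365,242),(325,335),(208,325)],(266,241))}
for k,((x0,y0),cs,disc) in S.items():
  for z in(92,89):
    P=np.array([onz(d,x0+x/6-.42,y0+y/6-.42,z,True)[:2] for x,y in cs]);c=P.mean(0);v=P-c
    a=np.degrees(np.arctan2(v[:,1],v[:,0]))
    print(k,z,c.round(1),"R",np.hypot(*v.T).round(1),"ang",(a%60).round(1),"disc",onz(d,x0+disc[0]/6-.42,y0+disc[1]/6-.42,92,True)[:2].round(1))
# wells crop corners at z=20
W={'A':((220,28),[(38,80),(357,70),(375,375),(50,388)]),'B':((175,118),[(60,38),(366,12),(385,322),None]),'C':((275,112),[(8,38),(322,33),None,(18,345)])}
for k,((x0,y0),cs) in W.items():
  P=[None if c is None else onz(d,x0+c[0]/6-.42,y0+c[1]/6-.42,20,True)[:2].round(1) for c in cs]; print(k,P)
  print(" ctr", (P[0]+P[2])/2 if P[2] is not None else (P[1]+P[3])/2)
for p in((171,35),(334,28),(338,180),(177,182)): print("rack corner",onz(d,*p,20,True).round(1))
```

```text
A 92 [600.2 195. ] R [13.5 14.  13.9 13.6 13.7 13.7] ang [31.1 29.7 31.4 29.8 29.  31.8] disc [600.5 195.3]
A 89 [600.9 195.1] R [13.6 14.1 14.1 13.8 13.9 13.9] ang [31.1 29.7 31.4 29.8 29.  31.8] disc [600.5 195.3]
B 92 [518.6 235.8] R [13.4 13.2 13.7 13.6 13.5 13.6] ang [59.1 58.9 59.8 59.5 58.6 58.8] disc [518.1 236.1]
B 89 [518.2 236.5] R [13.6 13.4 13.9 13.7 13.6 13.8] ang [59.1 58.9 59.8 59.5 58.6 58.8] disc [518.1 236.1]
C 92 [524.9 142.8] R [14.1 14.3 13.4 13.2 14.9 13.2] ang [32.5 30.9 31.5 30.1 35.3 28.9] disc [524.6 142.6]
C 89 [524.6 142.1] R [14.3 14.5 13.6 13.4 15.1 13.4] ang [32.5 30.9 31.5 30.1 35.3 28.9] disc [524.6 142.6]
A [array([626.2, 221.6]), array([628.4, 169.5]), array([576.5, 166. ]), array([573.7, 218.8])]
 ctr [601.35 193.8 ]
B [array([542.7, 262.3]), array([546.6, 211. ]), array([494.8, 207.6]), None]
 ctr [518.75 234.95]
C [array([548.7, 171.5]), array([551.7, 119.1]), None, array([497.6, 168.6])]
 ctr [524.65 143.85]
rack corner [635.6 277.9  20. ]
rack corner [644.7 114.1  20. ]
rack corner [487.6 105.2  20. ]
rack corner [483.  272.1  20. ]
```

```bash
python3 -m creep '[[0.5,20,-24,15,0,0,1.8],[0.5,20,-23.5,20,0,0,0],[0.5,0,0,20,0,0,0],[0.5,0,0,16,0,0,0],[0.5,0,0,16,0,0,0]]' 35;  python3 - <<'E'
from h import *
s=state();print(s["time_s"],s["ee_pos"],s["ee_rot"],s["gripper_width"],s["force"])
d=shot("wrist","w3")
E
```

```text
time_s: 2.88
ee_pos: [520.2, 230.7, 56.7]
ee_rot: [180.0, -0.0, -1.4]
force: [-0.0, 0.1, -0.2]
gripper_width: 45.9
2.875 [520.22531474 230.7064985   56.72756039] [ 1.79986280e+02 -4.11659337e-03 -1.39720534e+00] 45.89640689405315 [-0.04104963  0.06153804 -0.23008835]
```

View pics/w3.png

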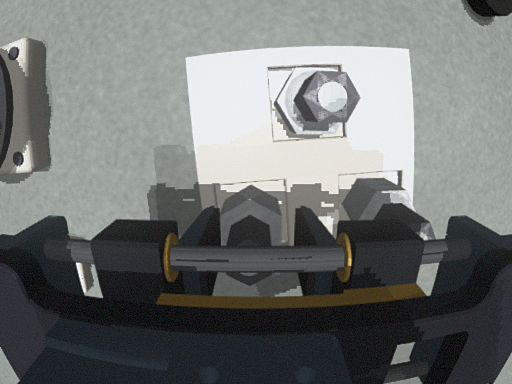

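```bash
python3 -m creep '[[0.5,-1.9,-5.4,0,0,0,0],[0.5,0,0,0,0,0,0]]';python3 -m creep '[[0.9,0,0,0,0,0,0],[0.9,0,0,0,0,0,0],[0.9,0,0,0,0,0,0]]' 35;  python3 -m creep '[[0.9,0,0,0,0,0,0],[0.9,0,0,0,0,0,0]]' 35
```

```text
time_s: 3.18
ee_pos: [518.8, 237.9, 58.0]
ee_rot: [-180.0, -0.1, -1.3]
force: [0.3, 0.3, -0.4]
gripper_width: 45.7
time_s: 3.55
ee_pos: [518.5, 237.2, 57.6]
ee_rot: [180.0, -0.0, -1.3]
force: [0.1, -0.9, 1.5]
gripper_width: 24.0
time_s: 3.8
ee_pos: [518.5, 237.2, 57.5]
ee_rot: [180.0, -0.0, -1.3]
force: [-0.0, -2.0, 2.7]
gripper_width: 23.7
```

```bash
python3 -m creep '[[0.9,0,0,-40,0,0,0],[0.9,0,0,-55,0,0,0],[0.9,0,30,-40,0,0,0],[0.9,0,60,0,0,0,0],[0.9,0,60,0,0,0,0]]' 35;  python3 -m creep '[[0.9,0,60,0,0,0,0],[0.9,0,60,0,0,0,0],[0.9,10,60,0,0,0,0],[0.9,10,60,0,0,0,6.5],[0.9,0,20,0,0,0,6.2]]'; python3 -m creep '[[0.9,0,0,0,0,0,0]]'
```

```text
time_s: 4.42
ee_pos: [514.5, 86.4, 192.0]
ee_rot: [-180.0, -0.0, -1.2]
force: [1.1, -0.7, -2.5]
gripper_width: 23.9
time_s: 5.05
ee_pos: [526.7, -175.9, 191.1]
ee_rot: [180.0, 0.0, -14.4]
force: [0.2, 0.4, -3.5]
gripper_width: 23.9
time_s: 5.18
ee_pos: [526.0, -173.9, 191.1]
ee_rot: [-180.0, 0.1, -14.1]
force: [-0.7, 0.8, -2.9]
gripper_width: 23.9
```

```bash
python3 -m creep '[[0.9,23.6,4.5,0,0,0,0],[0.9,0,0,10,0,0,0],[0.9,0,0,8,0,0,0],[0.9,0,0,0,0,0,0]]';  python3 - <<'E'
from h import *
s=state();print(s["time_s"],s["ee_pos"],s["ee_rot"],s["gripper_width"],s["force"])
shot("wrist","w4");d=shot("scene","s4");t=shot("top","t4")
im=d["frame"][:,:,::-1]
p=proj(d,[547,-184,100]);x,y=p.astype(int)
cv2.imwrite("pics/s4c.png",np.hstack([cv2.resize(im[y-40:y+40,x-40:x+40],None,fx=5,fy=5,interpolation=cv2.INTER_CUBIC),cv2.resize(pickle.load(open("pics/w4.pkl","rb"))["frame"][130:290,170:330,::-1],None,fx=2.5,fy=2.5)]))
E
```

```text
time_s: 5.68
ee_pos: [547.1, -181.6, 173.0]
ee_rot: [-180.0, 0.2, -14.0]
force: [-0.1, -0.2, -2.9]
gripper_width: 24.0
5.675 [ 547.09850667 -181.62453048  172.95222168] [-179.97208139    0.20169953  -13.95031806] 23.97946522371906 [-0.09787342 -0.18088627 -2.91741932]
```

View pics/s4c.png

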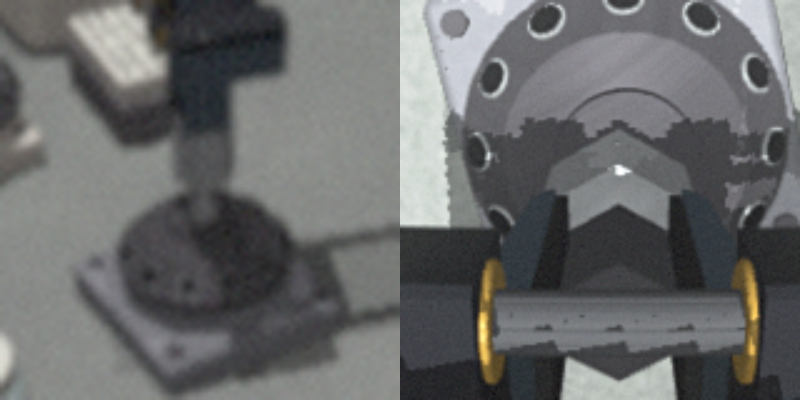

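```bash
python3 -m creep '[[0.9,1.3,2.2,0,0,0,0],[0.9,0,0,6,0,0,0],[0.9,0,0,6,0,0,0],[0.9,0,0,0,0,0,0]]';python3 -m creep '[[0.9,0,0,2,0,0,0],[0.9,0,0,0,0,0,0]]'
```

```text
time_s: 6.32
ee_pos: [548.7, -185.1, 161.4]
ee_rot: [-180.0, 0.1, -14.0]
force: [-0.6, -0.1, -3.6]
gripper_width: 23.6
time_s: 6.58
ee_pos: [549.2, -185.3, 160.2]
ee_rot: [180.0, 0.0, -14.0]
force: [-0.3, 0.4, -2.8]
gripper_width: 23.7
```

```bash
python3 -m creep '[[0.9,-1.5,-0.8,3,0,0,0],[0.9,0,0,0,0,0,0]]';python3 -m creep '[[0.9,0,0,3,0,0,0],[0.9,0,0,0,0,0,0]]';python3 -m creep '[[0.9,0,0,2,0,0,0],[0.9,0,0,0,0,0,0]]'
```

```text
time_s: 6.82
ee_pos: [547.6, -183.9, 157.0]
ee_rot: [-180.0, 0.0, -14.0]
force: [-0.5, -0.4, -3.1]
gripper_width: 23.9
time_s: 7.08
ee_pos: [547.8, -184.1, 154.0]
ee_rot: [180.0, 0.0, -14.0]
force: [0.6, 1.2, -3.4]
gripper_width: 24.3
time_s: 7.32
ee_pos: [547.9, -184.1, 152.1]
ee_rot: [180.0, 0.0, -14.0]
force: [0.5, -0.0, -2.0]
gripper_width: 23.8
```

```bash
python3 -m creep '[[0.9,0,0,2,0,0,0],[0.9,0,0,0,0,0,0]]';python3 -m creep '[[0.9,0,0,1.5,0,0,0],[0.9,0,0,0,0,0,0]]'
```

```text
time_s: 7.58
ee_pos: [547.9, -184.1, 150.1]
ee_rot: [180.0, 0.0, -14.0]
force: [-0.4, 0.4, -3.3]
gripper_width: 24.0
time_s: 7.82
ee_pos: [548.1, -184.2, 149.5]
ee_rot: [180.0, -0.0, -14.0]
force: [-1.1, -0.5, 2.2]
gripper_width: 24.1
```

```bash
python3 -m creep '[[0.9,0,0,1.5,0,0,0],[0.9,0,0,0,0,0,0]]'; python3 -c "
from h import *
s=state();print(s['force'],s['torque'],s['ee_pos'])"
```

```text
time_s: 8.07
ee_pos: [548.2, -184.2, 149.2]
ee_rot: [180.0, -0.1, -14.0]
force: [-3.1, 0.8, 7.9]
gripper_width: 23.6
[-3.09630199  0.84593783  7.94399198] [ 0.3092521   0.67102469 -0.02377157] [ 548.23659667 -184.24213614  149.24532251]
```

Run:
```python
from h import *
d=shot("wrist","w5");im=d["frame"][:,:,::-1]
cv2.imwrite("pics/w5c.png",cv2.resize(im[110:280,150:360],None,fx=3.8,fy=3.5,interpolation=cv2.INTER_CUBIC))
```

```text
(no output)
```

View pics/w5c.png

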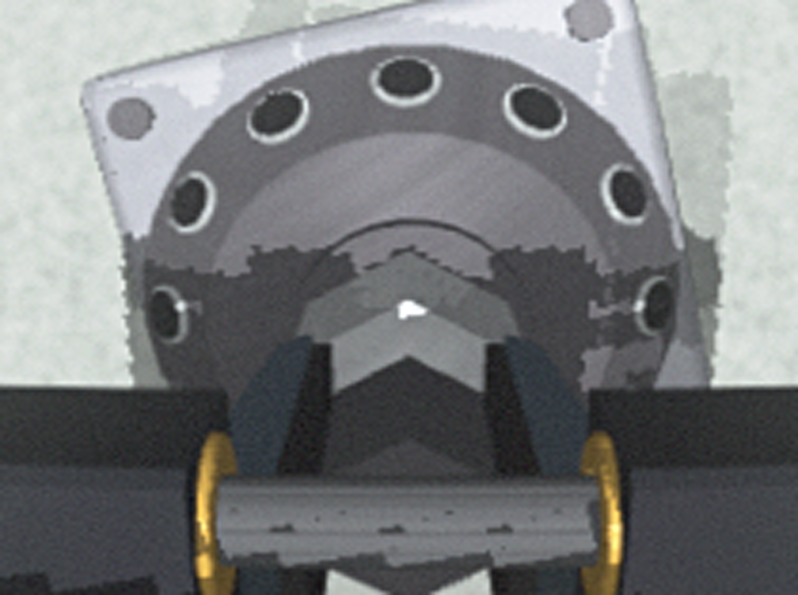

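Run:
```python
from h import *
from scipy.spatial.transform import Rotation as R
d=pickle.load(open("pics/w5.pkl","rb"))
T=R.from_euler('xyz',[180,0,-14],degrees=True).as_matrix();tcp=np.array([548.2,-184.2,149.2])
def tl(x,y,z):
    p=onz(d,150+x/3.8-.37,110+y/3.5-.36,z,True); return (T.T@(p-tcp)).round(2)
for x,y in((310,270),(340,247),(372,228),(410,218),(448,225),(485,246),(515,270)):
    v=tl(x,y,90);print("hub",v)
P=np.array([tl(x,y,90)[:2] for x,y in((310,270),(340,247),(372,228),(410,218),(448,225),(485,246),(515,270))])
for off in [26]:
    from scipy.optimize import least_squares
    r=least_squares(lambda c:np.hypot(*(P-c).T)-off,[0,0]);print("hub centre in tool",r.x,np.abs(r.fun).max())
print("body corner mouth z104",tl(408,250,104),"z144 top corner",tl(406,310,144))
print("left/right body corners mouth", tl(300,300,104),tl(520,300,104))
```

```text
hub [ 15.32 -21.53  59.2 ]
hub [ 20.66 -15.14  59.2 ]
hub [25.02 -8.43 59.2 ]
hub [27.3  -0.56 59.2 ]
hub [25.7   7.31 59.2 ]
hub [20.88 15.06 59.2 ]
hub [15.29 21.46 59.2 ]
hub centre in tool [0.48386748 0.0406094 ] 0.8228576924667337
body corner mouth z104 [23.02 -0.97 45.2 ] z144 top corner [21.03 -1.29  5.2 ]
left/right body corners mouth [ 12.03 -22.41  45.2 ] [12.01 21.25 45.2 ]
```

```bash
python3 -m creep '[[0.9,1,0.6,0,0,0,0],[0.9,0,0,0,0,0,0]]';python3 -m creep '[[0.9,0,-1.4,0,0,0,3],[0.9,-1.5,0,0,0,0,-6],[0.9,0,1,0,0,0,3]]'
```

```text
time_s: 8.38
ee_pos: [548.3, -184.4, 149.2]
ee_rot: [-180.0, 0.0, -14.0]
force: [-4.0, 2.7, 9.9]
gripper_width: 23.7
time_s: 8.75
ee_pos: [548.3, -184.2, 149.3]
ee_rot: [-180.0, -0.2, -14.1]
force: [-1.5, 2.4, 7.9]
gripper_width: 23.5
```

```bash
python3 -m creep '[[0.9,0,0,-25,0,0,0],[0.9,0,0,-25,0,0,-6.4],[0.9,-5,-40,0,0,0,-6.3],[0.9,-6,-60,0,0,0,0],[0.9,-6,-60,0,0,0,0]]'; python3 -m creep '[[0.9,-6,-60,0,0,0,0],[0.9,-6,-60,0,0,0,0],[0.9,-6,-60,0,0,0,0],[0.9,-5,-60,0,0,0,0],[0.9,0,0,0,0,0,0]]'
```

```text
time_s: 9.38
ee_pos: [538.4, -22.2, 196.9]
ee_rot: [-180.0, -0.0, -1.4]
force: [1.0, 0.3, -2.8]
gripper_width: 23.7
time_s: 10.0
ee_pos: [520.5, 220.9, 196.6]
ee_rot: [-179.9, 0.0, -1.0]
force: [0.2, -0.7, -2.7]
gripper_width: 23.6
```

Next, line up with B's well at (518.5,236.5) and go down.

```bash
python3 -m creep '[[0.9,-2,-15.5,40,0,0,0],[0.9,0,0,50,0,0,0],[0.9,0,0,10,0,0,0],[0.9,0,0,10,0,0,0],[0.9,0,0,0,0,0,0]]'
```

```text
time_s: 10.62
ee_pos: [520.3, 232.2, 88.1]
ee_rot: [-180.0, -0.1, -1.4]
force: [0.0, -0.8, -2.8]
gripper_width: 23.7
```

```bash
python3 -m creep '[[0.9,-1.8,-4.4,15,0,0,0],[0.9,0,0,0,0,0,0],[0.9,0,0,0,0,0,0]]'
```

```text
time_s: 11.0
ee_pos: [517.9, 237.0, 72.5]
ee_rot: [-180.0, -0.0, -1.3]
force: [-0.1, 0.0, -2.7]
gripper_width: 23.8
```

```bash
python3 -m creep '[[0.9,0,0,8,0,0,0],[0.9,0,0,5.5,0,0,0],[0.9,0,0,0,0,0,0]]'; python3 -m creep '[[0.9,0,0,1.5,0,0,0],[0.9,0,0,0,0,0,0]]'
```

```text
time_s: 11.38
ee_pos: [517.5, 236.7, 58.2]
ee_rot: [180.0, 0.1, -1.3]
force: [0.4, 0.7, -2.3]
gripper_width: 23.7
time_s: 11.62
ee_pos: [517.9, 236.8, 57.6]
ee_rot: [-180.0, -0.0, -1.3]
force: [-0.3, -0.5, -0.4]
gripper_width: 24.2
```

```bash
python3 -m creep '[[0.5,0,0,0,0,0,0],[0.5,0,0,0,0,0,0],[0.5,0,0,0,0,0,0],[0.5,0,0,-30,0,0,0],[0.5,0,0,-55,0,0,0]]'; python3 -m creep '[[0.5,0,45,0,0,0,9],[0.5,0,49,0,0,0,9],[0.5,0,0,0,0,0,9.4],[0.5,0,0,0,0,0,0]]'
python3 - <<'E'
from h import *
s=state();print(s["time_s"],s["ee_pos"],s["ee_rot"],s["gripper_width"],s["force"])
d=shot("wrist","w6")
E
```

```text
time_s: 12.25
ee_pos: [516.4, 236.2, 141.2]
ee_rot: [179.9, 0.3, -1.3]
force: [0.7, 1.1, -0.0]
gripper_width: 45.4
time_s: 12.75
ee_pos: [508.1, 143.2, 142.6]
ee_rot: [-180.0, -0.0, -28.7]
force: [0.6, -1.1, -0.7]
gripper_width: 45.4
12.75 [508.11555356 143.24839463 142.55293856] [-1.79972147e+02 -2.82914630e-02 -2.86590114e+01] 45.41782639523847 [ 0.55077765 -1.06498437 -0.65949273]
```

View pics/w6.png

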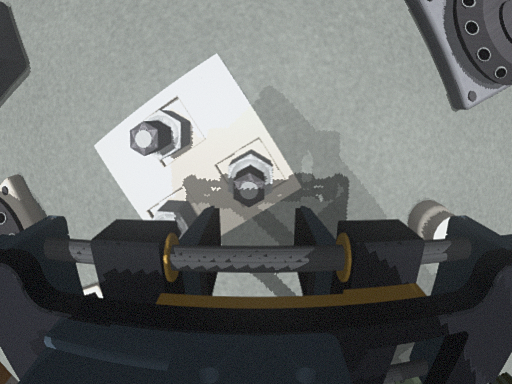

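Run:
```python
from h import *
d=pickle.load(open("pics/w6.pkl","rb"));im=d["frame"][:,:,::-1]
cv2.imwrite("pics/w6c.png",cv2.resize(im[140:220,205:295],None,fx=7,fy=7,interpolation=cv2.INTER_CUBIC))
```

```text
(no output)
```

View pics/w6c.png

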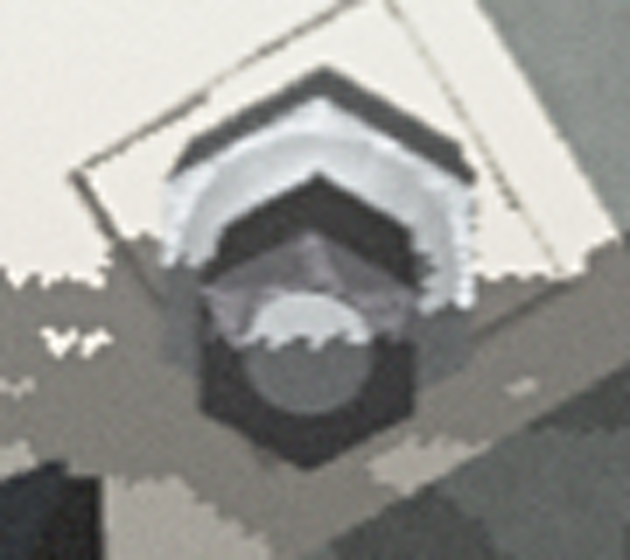

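The C grip's sides are vertical in this view, so the yaw is right. Centre at crop (308,350).

Run:
```python
from h import *
from scipy.spatial.transform import Rotation as R
d=pickle.load(open("pics/w6.pkl","rb"))
P=np.array([onz(d,205+x/7-.43,140+y/7-.43,92,True) for x,y in((200,290),(312,232),(415,290),(415,408),(308,468),(200,405))]);c=P.mean(0);v=P-c
print(c,np.hypot(v[:,0],v[:,1]),np.degrees(np.arctan2(v[:,1],v[:,0]))%60)
s=state();T=R.from_euler('xyz',s["ee_rot"],degrees=True).as_matrix()
t=np.array([524.8,142.6,57]); print(T.T@(t-s["ee_pos"]),T.T@(np.r_[c[:2],57]-s["ee_pos"]))
```

```text
[524.76797697 142.72038277  92.        ] [13.53053865 13.11979292 13.44107005 13.47755439 13.56894535 13.56375405] [31.62962292 29.15424277 31.17243303 31.84631484 30.80368209 29.01106871]
[15.08225343 -7.00661358 85.44842153] [14.99655948 -7.09702394 85.44842531]
```

```bash
python3 -m creep '[[0.5,15,-7,20,0,0,0],[0.5,0,0,20,0,0,0],[0.5,0,0,0,0,0,0]]'; python3 -c "
from h import *
from scipy.spatial.transform import Rotation as R
s=state();T=R.from_euler('xyz',s['ee_rot'],degrees=True).as_matrix()
print(T.T@(np.array([524.8,142.6,57.5])-s['ee_pos']))"
```

```text
time_s: 13.18
ee_pos: [523.4, 142.9, 100.8]
ee_rot: [179.9, 0.2, -28.6]
force: [-0.2, 0.4, 0.5]
gripper_width: 45.7
[ 1.43858882 -0.51105039 43.30254457]
```

```bash
python3 -m creep '[[0.5,1.4,-0.5,23,0,0,0],[0.5,0,0,20,0,0,0],[0.5,0,0,0,0,0,0]]';python3 -m creep '[[0.9,0,0,0,0,0,0],[0.9,0,0,0,0,0,0],[0.9,0,0,0,0,0,0],[0.9,0,0,0,0,0,0]]' 35
```

```text
time_s: 13.55
ee_pos: [525.3, 142.6, 58.8]
ee_rot: [179.9, 0.1, -28.6]
force: [-0.2, -0.8, -1.1]
gripper_width: 45.9
time_s: 14.05
ee_pos: [526.4, 142.4, 60.2]
ee_rot: [-180.0, -0.1, -28.7]
force: [-0.6, -0.8, 6.2]
gripper_width: 23.8
```

```bash
python3 -m creep '[[0.9,0,0,0,0,0,0]]'
python3 - <<'E'
from h import *
d=shot("wrist","w7");im=d["frame"][:,:,::-1]
cv2.imwrite("pics/w7c.png",cv2.resize(im[130:290,170:330],None,fx=3.5,fy=3.5,interpolation=cv2.INTER_CUBIC))
E
```

```text
time_s: 14.18
ee_pos: [526.4, 142.4, 60.2]
ee_rot: [-180.0, -0.1, -28.7]
force: [-1.6, -0.3, 6.6]
gripper_width: 24.1
```

View pics/w7c.png

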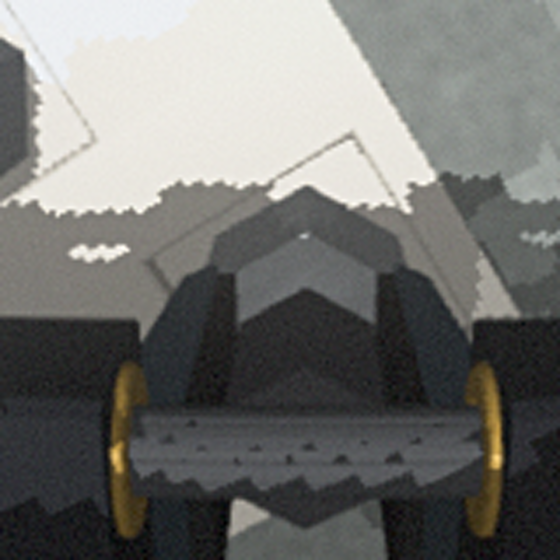

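```bash
python3 -m creep '[[0.9,0,0,-40,0,0,0],[0.9,0,0,-55,0,0,-7.4],[0.9,0,0,-38,0,0,-7.3],[0.9,17,52,0,0,0,0],[0.9,17,52,0,0,0,0]]' 35;  python3 -m creep '[[0.9,17,52,0,0,0,0],[0.9,17,52,0,0,0,0],[0.9,17,52,0,0,0,0],[0.9,17,52,0,0,0,0],[0.9,0,0,0,0,0,0]]'; python3 -c "
from h import *
from scipy.spatial.transform import Rotation as R
s=state();T=R.from_euler('xyz',s['ee_rot'],degrees=True).as_matrix()
print(T.T@(np.array([549.5,-184.5,170])-s['ee_pos']))"
```

```text
time_s: 14.85
ee_pos: [533.6, 32.5, 192.3]
ee_rot: [180.0, -0.0, -13.9]
force: [0.7, -0.2, -3.0]
gripper_width: 23.5
time_s: 15.48
ee_pos: [549.0, -188.6, 191.1]
ee_rot: [179.9, 0.1, -14.3]
force: [1.0, 0.1, -3.1]
gripper_width: 23.9
[-0.46073015 -4.11424828 21.133193  ]
```

```bash
python3 -m creep '[[0.9,-0.5,-4.1,10,0,0,0],[0.9,0,0,11,0,0,0],[0.9,0,0,0,0,0,0],[0.9,0,0,0,0,0,0]]'
python3 - <<'E'
from h import *
from scipy.spatial.transform import Rotation as R
s=state();T=R.from_euler('xyz',s['ee_rot'],degrees=True).as_matrix()
print(T.T@(np.array([549.5,-184.5,155])-s['ee_pos']))
d=shot("wrist","w8");im=d["frame"][:,:,::-1]
cv2.imwrite("pics/w8c.png",cv2.resize(im[110:280,150:360],None,fx=3.8,fy=3.5,interpolation=cv2.INTER_CUBIC))
E
```

```text
time_s: 15.98
ee_pos: [550.0, -180.2, 171.3]
ee_rot: [180.0, -0.0, -13.9]
force: [0.1, -0.3, -3.2]
gripper_width: 23.6
[ 0.51156697  4.26283132 16.30622688]
```

View pics/w8c.png

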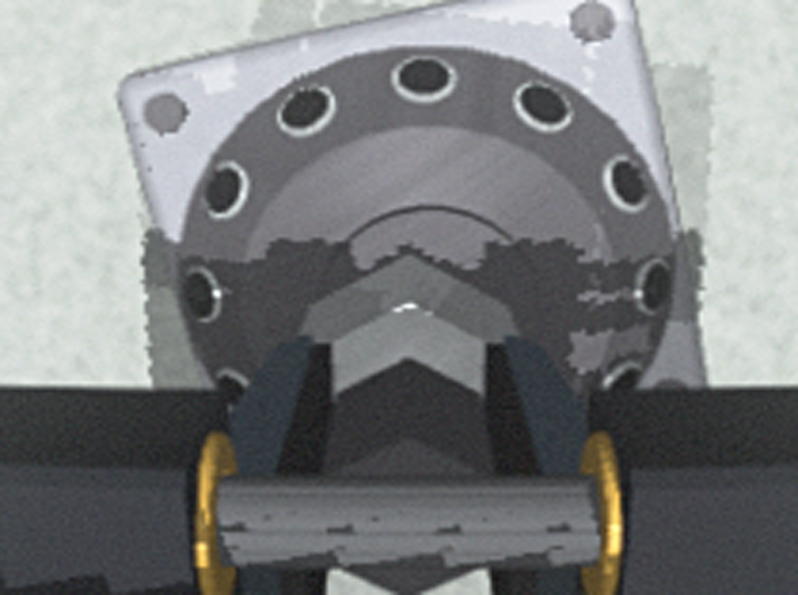

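```bash
python3 -m creep '[[0.9,0,4.2,7,0,0,0],[0.9,0,0,6,0,0,0],[0.9,0,0,0,0,0,0],[0.9,0,0,0,0,0,0]]'
```

```text
time_s: 16.52
ee_pos: [548.9, -185.1, 158.3]
ee_rot: [180.0, -0.0, -14.0]
force: [0.9, -0.2, -3.0]
gripper_width: 23.8
```

```bash
python3 -m creep '[[0.9,-0.2,-0.6,3,0,0,0],[0.9,0,0,0,0,0,0]]';python3 -m creep '[[0.9,0,0,2,0,0,0],[0.9,0,0,0,0,0,0]]';python3 -m creep '[[0.9,0,0,1.5,0,0,0],[0.9,0,0,0,0,0,0]]'
```

```text
time_s: 16.77
ee_pos: [548.6, -184.3, 155.1]
ee_rot: [180.0, 0.0, -14.0]
force: [0.3, 0.1, -3.0]
gripper_width: 23.8
time_s: 17.02
ee_pos: [548.7, -184.4, 153.1]
ee_rot: [180.0, 0.0, -14.0]
force: [-0.3, -0.1, -2.5]
gripper_width: 23.8
time_s: 17.27
ee_pos: [548.7, -184.4, 151.6]
ee_rot: [180.0, 0.0, -14.0]
force: [0.1, 0.1, -3.4]
gripper_width: 24.2
```

```bash
python3 -m creep '[[0.9,0,0,1.5,0,0,0],[0.9,0,0,0,0,0,0]]';python3 -m creep '[[0.9,0,0,1.5,0,0,0],[0.9,0,0,0,0,0,0]]'
```

```text
time_s: 17.52
ee_pos: [548.7, -184.4, 150.2]
ee_rot: [180.0, 0.0, -14.0]
force: [1.2, 0.3, -2.5]
gripper_width: 23.8
time_s: 17.77
ee_pos: [548.7, -184.4, 148.6]
ee_rot: [180.0, 0.0, -14.0]
force: [-0.4, -1.1, -3.3]
gripper_width: 24.1
```

```bash
python3 -m creep '[[0.9,0,0,1.5,0,0,0],[0.9,0,0,0,0,0,0]]'
```

```text
time_s: 18.02
ee_pos: [548.7, -184.4, 147.1]
ee_rot: [180.0, 0.0, -14.0]
force: [0.6, 0.7, -3.0]
gripper_width: 23.7
```

```bash
python3 -m creep '[[0.9,0,0,1.5,0,0,0],[0.9,0,0,0,0,0,0]]';python3 -m creep '[[0.9,0,0,1.5,0,0,0],[0.9,0,0,0,0,0,0]]'
```

```text
time_s: 18.27
ee_pos: [548.7, -184.4, 145.6]
ee_rot: [180.0, 0.0, -14.0]
force: [-1.0, 1.0, -2.4]
gripper_width: 24.0
time_s: 18.52
ee_pos: [548.8, -184.4, 144.2]
ee_rot: [180.0, -0.0, -14.0]
force: [-0.0, 0.8, -2.6]
gripper_width: 23.7
```

```bash
python3 -m creep '[[0.9,0,0,1.5,0,0,0],[0.9,0,0,0,0,0,0]]';python3 -m creep '[[0.9,0,0,1.5,0,0,0],[0.9,0,0,0,0,0,0]]'
```

```text
time_s: 18.77
ee_pos: [548.9, -184.5, 144.0]
ee_rot: [180.0, -0.1, -14.0]
force: [-1.4, 0.4, 4.8]
gripper_width: 23.9
time_s: 19.02
ee_pos: [549.0, -184.5, 143.8]
ee_rot: [180.0, -0.1, -14.0]
force: [-4.1, 2.2, 12.1]
gripper_width: 23.8
```

```bash
python3 -m creep '[[0.9,0,0,1.5,0,0,0],[0.9,0,0,0,0,0,0]]'
```

```text
time_s: 19.27
ee_pos: [549.1, -184.5, 143.7]
ee_rot: [180.0, -0.2, -14.0]
force: [-5.5, 1.6, 18.4]
gripper_width: 23.7
```

Run:
```python
from h import *
from scipy.spatial.transform import Rotation as R
d=shot("wrist","w9");im=d["frame"][:,:,::-1]
cv2.imwrite("pics/w9c.png",cv2.resize(im[140:220,200:310],None,fx=7,fy=7,interpolation=cv2.INTER_CUBIC))
T=R.from_euler('xyz',[180,0,-14],degrees=True).as_matrix()
ax=np.array([548.4,-184.3,0])
for z in (90,95.8,101):
    for a in(0,60,-60):
        p=ax+T@np.array([23.1*np.cos(np.radians(a)),23.1*np.sin(np.radians(a)),0]);p[2]=z
        q=proj(d,p,True); print(z,a,((q-[200,140])*7+3).round())
```

```text
90 0 [411. 280.]
90 60 [590. 381.]
90 -60 [232. 381.]
95.8 0 [411. 291.]
95.8 60 [594. 395.]
95.8 -60 [227. 395.]
101 0 [411. 302.]
101 60 [599. 408.]
101 -60 [223. 408.]
```

View pics/w9c.png

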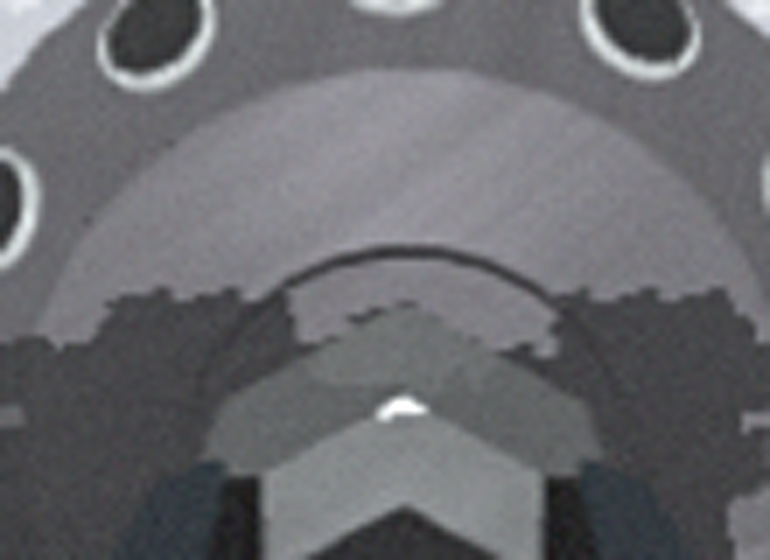

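C stops hard with its mouth about 6 mm above the hub face, which suggests it is too shallow. I'll put it back.

```bash
python3 -m creep '[[0.9,0,0,-25,0,0,0],[0.9,0,0,-30,0,0,0],[0.9,-17,-52,0,0,0,0],[0.9,-17,-52,0,0,0,0],[0.9,-17,-52,0,0,0,0]]'; python3 -m creep '[[0.9,-17,-52,0,0,0,0],[0.9,-17,-52,0,0,0,0],[0.9,-17,-50,0,0,0,7.4],[0.9,0,0,0,0,0,7.3],[0.9,0,0,0,0,0,0]]'; python3 -c "
from h import *
from scipy.spatial.transform import Rotation as R
s=state();T=R.from_euler('xyz',s['ee_rot'],degrees=True).as_matrix()
print(T.T@(np.array([526.0,142.6,80])-s['ee_pos']))"
```

```text
time_s: 19.95
ee_pos: [536.8, -19.3, 194.5]
ee_rot: [-180.0, -0.0, -14.1]
force: [1.4, -0.0, -2.4]
gripper_width: 23.7
time_s: 20.58
ee_pos: [524.7, 141.6, 194.3]
ee_rot: [180.0, 0.0, -28.6]
force: [0.5, 0.3, -3.2]
gripper_width: 23.6
[  0.73636166  -1.59088428 114.30311676]
```

```bash
python3 -m creep '[[0.9,0.7,-1.6,50,0,0,0],[0.9,0,0,50,0,0,0],[0.9,0,0,14,0,0,0],[0.9,0,0,0,0,0,0],[0.9,0,0,0,0,0,0]]'; python3 -c "
from h import *
from scipy.spatial.transform import Rotation as R
s=state();T=R.from_euler('xyz',s['ee_rot'],degrees=True).as_matrix()
print(T.T@(np.array([526.0,142.6,60.5])-s['ee_pos']))"
```

```text
time_s: 21.2
ee_pos: [528.1, 142.3, 82.7]
ee_rot: [-179.8, -0.2, -28.7]
force: [-0.3, 0.1, -2.1]
gripper_width: 23.9
[-2.00683906  0.80997495 22.23603044]
```

```bash
python3 -m creep '[[0.9,-1.5,0.8,8,0,0,0],[0.9,0,0,8,0,0,0],[0.9,0,0,0,0,0,0]]';python3 -m creep '[[0.9,0,0,3,0,0,0],[0.9,0,0,2.5,0,0,0],[0.9,0,0,0,0,0,0]]'
```

```text
time_s: 21.58
ee_pos: [523.9, 142.0, 64.1]
ee_rot: [179.9, 0.1, -28.7]
force: [-0.5, -0.5, -3.9]
gripper_width: 23.6
time_s: 21.95
ee_pos: [524.8, 142.2, 60.2]
ee_rot: [-180.0, -0.0, -28.7]
force: [-2.1, -0.4, 4.7]
gripper_width: 23.6
```

```bash
python3 -m creep '[[0.5,0,0,0,0,0,0],[0.5,0,0,0,0,0,0],[0.5,0,0,0,0,0,0],[0.5,0,0,-30,0,0,0],[0.5,0,0,-50,0,0,0]]'; python3 -m creep '[[0.5,10,-41,0,0,0,0.8],[0.5,10,-41,0,0,0,0],[0.5,0,0,0,0,0,0],[0.5,0,0,0,0,0,0]]'
python3 - <<'E'
from h import *
from scipy.spatial.transform import Rotation as R
s=state();T=R.from_euler('xyz',s['ee_rot'],degrees=True).as_matrix()
print(s['ee_pos'],s['ee_rot'],T.T@(np.array([600.3,195.1,57.5])-s['ee_pos']))
d=shot("wrist","w10")
E
```

```text
time_s: 22.58
ee_pos: [523.3, 141.8, 138.4]
ee_rot: [179.8, 0.2, -28.7]
force: [0.5, -0.0, 0.2]
gripper_width: 45.7
time_s: 23.08
ee_pos: [581.2, 203.7, 138.6]
ee_rot: [179.9, 0.1, -29.5]
force: [-0.6, -0.4, -0.2]
gripper_width: 45.5
[581.20840539 203.65301969 138.62327622] [ 1.79903865e+02  6.04092731e-02 -2.95029579e+01] [20.91360545 -2.09413134 81.09787172]
```

View pics/w10.png

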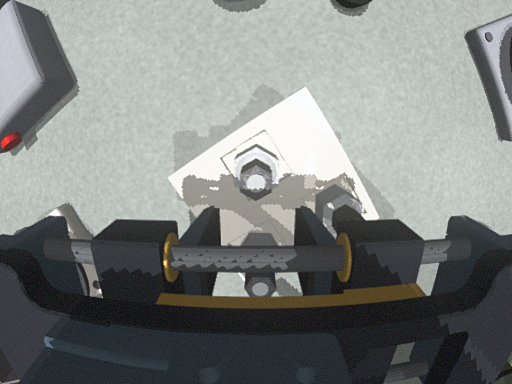

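```bash
python3 -m creep '[[0.5,20.9,-2.1,20,0,0,0],[0.5,0,0,20,0,0,0],[0.5,0,0,0,0,0,0],[0.5,0,0,0,0,0,0]]'; python3 -c "
from h import *
from scipy.spatial.transform import Rotation as R
s=state();T=R.from_euler('xyz',s['ee_rot'],degrees=True).as_matrix()
print(T.T@(np.array([600.3,195.1,57.5])-s['ee_pos']))"
```

```text
time_s: 23.62
ee_pos: [601.2, 195.3, 100.1]
ee_rot: [-180.0, -0.0, -29.5]
force: [-0.3, 0.9, 1.0]
gripper_width: 45.6
[-0.72684849  0.67233174 42.62701287]
```

```bash
python3 -m creep '[[0.5,-0.7,0.6,22,0,0,0],[0.5,0,0,20,0,0,0],[0.5,0,0,0,0,0,0],[0.5,0,0,0,0,0,0]]';python3 -m creep '[[0.9,0,0,0,0,0,0],[0.9,0,0,0,0,0,0],[0.9,0,0,0,0,0,0],[0.9,0,0,0,0,0,0]]' 35
```

```text
time_s: 24.12
ee_pos: [601.1, 195.7, 58.7]
ee_rot: [-179.9, -0.1, -29.5]
force: [0.2, 0.5, 0.1]
gripper_width: 45.8
time_s: 24.62
ee_pos: [600.4, 195.3, 57.8]
ee_rot: [-180.0, -0.0, -29.5]
force: [-1.1, -0.8, 4.2]
gripper_width: 23.8
```

```bash
python3 -m creep '[[0.9,0,0,-40,0,0,0],[0.9,0,0,-55,0,0,-7.8],[0.9,0,0,-40,0,0,-7.7],[0.9,6,54,0,0,0,0],[0.9,6,54,0,0,0,0]]' 35;  python3 -m creep '[[0.9,6,54,0,0,0,0],[0.9,6,54,0,0,0,0],[0.9,6,54,0,0,0,0],[0.9,6,54,0,0,0,0],[0.9,6,54,0,0,0,0]]';  python3 -m creep '[[0.9,0,0,10,0,0,0],[0.9,0,0,10,0,0,0]]'; python3 -c "
from h import *
from scipy.spatial.transform import Rotation as R
s=state();T=R.from_euler('xyz',s['ee_rot'],degrees=True).as_matrix()
print(T.T@(np.array([548.3,-184.3,160])-s['ee_pos']))"
```

```text
time_s: 25.25
ee_pos: [585.4, 87.0, 192.1]
ee_rot: [180.0, -0.0, -13.9]
force: [1.7, -0.8, -2.6]
gripper_width: 24.2
time_s: 25.88
ee_pos: [548.8, -183.0, 191.6]
ee_rot: [-180.0, 0.1, -14.0]
force: [1.2, 1.5, -2.6]
gripper_width: 23.6
time_s: 26.12
ee_pos: [549.0, -181.2, 171.1]
ee_rot: [-180.0, 0.1, -14.1]
force: [0.7, 0.4, -2.5]
gripper_width: 23.8
[ 0.06456728  3.20731753 11.10559378]
```

```bash
python3 -m creep '[[0.9,0,3.2,6,0,0,0],[0.9,0,0,6,0,0,0],[0.9,0,0,0,0,0,0],[0.9,0,0,0,0,0,0]]'; python3 -c "
from h import *
from scipy.spatial.transform import Rotation as R
s=state();T=R.from_euler('xyz',s['ee_rot'],degrees=True).as_matrix()
print(T.T@(np.array([548.3,-184.3,155])-s['ee_pos']))"
```

```text
time_s: 26.62
ee_pos: [549.0, -184.3, 160.6]
ee_rot: [180.0, -0.0, -14.0]
force: [0.2, 0.8, -2.2]
gripper_width: 23.7
[-0.73573423  0.16165437  5.58874274]
```

```bash
python3 -m creep '[[0.9,-0.6,0,4,0,0,0],[0.9,0,0,3,0,0,0],[0.9,0,0,0,0,0,0]]';python3 -m creep '[[0.9,0,0,2,0,0,0],[0.9,0,0,0,0,0,0]]'
```

```text
time_s: 27.0
ee_pos: [547.9, -184.4, 152.9]
ee_rot: [180.0, 0.0, -14.0]
force: [0.1, -0.2, -1.6]
gripper_width: 23.8
time_s: 27.25
ee_pos: [548.1, -184.5, 151.2]
ee_rot: [180.0, 0.0, -14.0]
force: [1.0, -0.7, -2.2]
gripper_width: 23.6
```

```bash
python3 -m creep '[[0.9,0,0,1.5,0,0,0],[0.9,0,0,0,0,0,0]]';python3 -m creep '[[0.9,0,0,1.5,0,0,0],[0.9,0,0,0,0,0,0]]'
```

```text
time_s: 27.5
ee_pos: [548.1, -184.5, 149.7]
ee_rot: [180.0, 0.0, -14.0]
force: [0.2, -0.9, -1.6]
gripper_width: 23.9
time_s: 27.75
ee_pos: [548.0, -184.4, 148.1]
ee_rot: [180.0, 0.0, -14.0]
force: [0.3, -0.6, -3.2]
gripper_width: 24.4
```

Mouth at 102.3, past B's stop. I'll keep going down toward 135.8.

```bash
python3 -m creep '[[0.9,0,0,1.5,0,0,0],[0.9,0,0,0,0,0,0]]';python3 -m creep '[[0.9,0,0,1.5,0,0,0],[0.9,0,0,0,0,0,0]]'
```

```text
time_s: 28.0
ee_pos: [548.0, -184.4, 146.6]
ee_rot: [180.0, 0.0, -14.0]
force: [-0.3, -0.1, -2.1]
gripper_width: 23.5
time_s: 28.25
ee_pos: [548.0, -184.4, 145.1]
ee_rot: [180.0, 0.0, -14.0]
force: [0.3, -0.2, -2.7]
gripper_width: 24.1
```

```bash
python3 -m creep '[[0.9,0,0,1.5,0,0,0],[0.9,0,0,0,0,0,0]]';python3 -m creep '[[0.9,0,0,1.5,0,0,0],[0.9,0,0,0,0,0,0]]'
```

```text
time_s: 28.5
ee_pos: [548.1, -184.5, 143.7]
ee_rot: [180.0, 0.0, -14.0]
force: [0.1, -0.2, -2.2]
gripper_width: 24.1
time_s: 28.75
ee_pos: [548.1, -184.4, 142.2]
ee_rot: [180.0, 0.0, -14.0]
force: [0.7, -0.1, -3.3]
gripper_width: 24.0
```

```bash
python3 -m creep '[[0.9,0,0,1.5,0,0,0],[0.9,0,0,0,0,0,0]]';python3 -m creep '[[0.9,0,0,1.5,0,0,0],[0.9,0,0,0,0,0,0]]'
```

```text
time_s: 29.0
ee_pos: [548.0, -184.5, 140.6]
ee_rot: [180.0, 0.0, -14.0]
force: [0.6, -0.2, -2.6]
gripper_width: 23.5
time_s: 29.25
ee_pos: [548.0, -184.5, 139.1]
ee_rot: [180.0, 0.0, -14.0]
force: [0.2, -0.2, -3.1]
gripper_width: 23.9
```

```bash
python3 -m creep '[[0.9,0,0,1.5,0,0,0],[0.9,0,0,0,0,0,0]]';python3 -m creep '[[0.9,0,0,1.2,0,0,0],[0.9,0,0,0,0,0,0]]'
```

```text
time_s: 29.5
ee_pos: [548.0, -184.5, 137.6]
ee_rot: [180.0, 0.0, -14.0]
force: [-0.0, 0.3, -1.7]
gripper_width: 23.6
time_s: 29.75
ee_pos: [548.1, -184.5, 136.5]
ee_rot: [180.0, 0.0, -14.0]
force: [0.4, -0.7, -2.5]
gripper_width: 23.9
```

```bash
python3 -m creep '[[0.9,0,0,1,0,0,0],[0.9,0,0,0,0,0,0]]';python3 -m creep '[[0.9,0,0,1,0,0,0],[0.9,0,0,0,0,0,0],[0.9,0,0,0,0,0,0]]'
```

```text
time_s: 30.0
ee_pos: [548.2, -184.5, 135.8]
ee_rot: [180.0, -0.0, -14.0]
force: [-0.3, -0.4, -0.4]
gripper_width: 24.0
time_s: 30.38
ee_pos: [548.3, -184.5, 135.7]
ee_rot: [180.0, -0.1, -14.0]
force: [-1.9, 1.4, 5.3]
gripper_width: 23.4
```

It is seated at 135.7, where I predicted 135.8. I'll check the views before handing in.

Run:
```python
from h import *
d=shot("wrist","w11");im=d["frame"][:,:,::-1]
t=shot("top","t11");ti=t["frame"][:,:,::-1]
s=shot("scene","s11");si=s["frame"][:,:,::-1]
a=cv2.resize(im[130:230,200:310],(400,364),interpolation=cv2.INTER_CUBIC)
b=cv2.resize(ti[146:226,156:236],(364,364),interpolation=cv2.INTER_CUBIC)
cv2.imwrite("pics/f11.png",np.hstack([a,b]))
cv2.imwrite("pics/s11c.png",cv2.resize(si[110:270,180:340],None,fx=3.6,fy=3.6,interpolation=cv2.INTER_CUBIC))
```

```text
(no output)
```

View pics/f11.png

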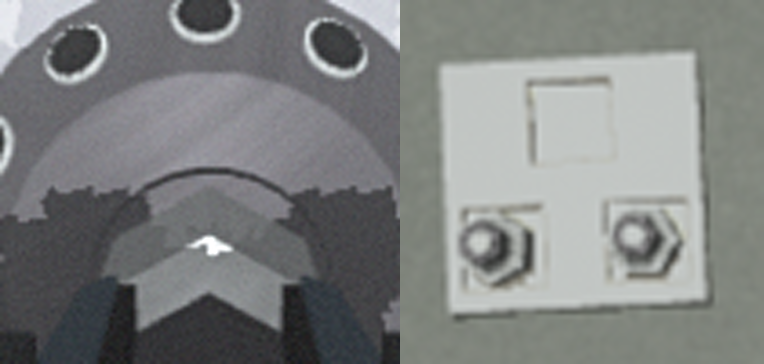

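View pics/s11c.png

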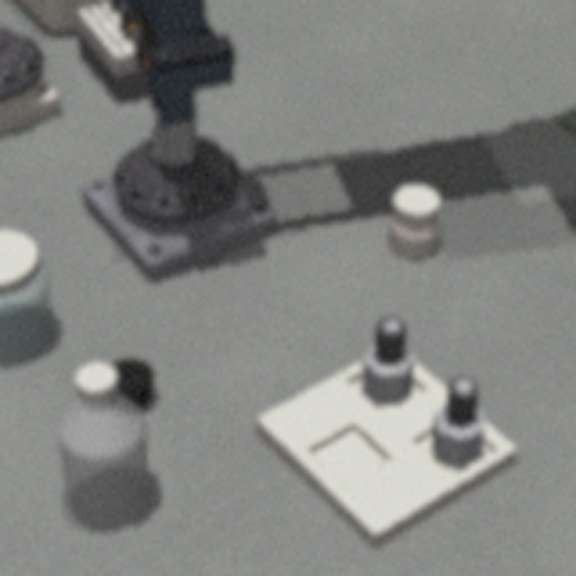

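The other two sockets stand upright in their wells. The third is down on the hub face, so I'm handing in.

```bash
python3 -c "
from workcell import *
s=state();print(s['time_s'],s['ee_pos'],s['force'],s['gripper_width']);print(job_done())"
```

```text
30.525 [ 548.26438665 -184.52807178  135.7285091 ] [-2.71036068 -0.29647089  5.72523704] 23.600955962664308
the job is handed in; nothing more can be done
None
```

I found the socket that fits and left it fully down over the nut, still gripped, with the other two back in the rack. I handed the job in at 30.5 s of the 72 s allowed; `job_done()` gives no verdict.

| Try | Socket (rack position in the top view) | Where it stopped | Result |
|---|---|---|---|
| 1 | front-left well | mouth about 14 mm above the hub face, at the nut top | does not fit |
| 2 | front-right well | hard stop about 6 mm above the hub face; the nut was inside it, so it is probably too shallow | does not fit |
| 3 | rear well | slid down freely to the hub face | fits |

- **Fit:** the third socket's tool height on contact was 135.7 mm, against 135.8 mm predicted for the mouth resting on the face. It is pressed down with a net contact of about 8 N, upright within about 0.1°.
- **Grip:** the gripper reads 23.6 mm on the 24 mm grip.
- **Rack:** the last pictures show both rejected sockets upright in their original wells, and none of the bystanders in those pictures looks moved.
- **Forces:** the highest wrist force I saw in the readings was about 19 N, during the second try.
- **Shakiest check:** the second socket stopped close to the 5 mm limit for a wrong one, and I did not wiggle it. The third socket reaching full depth settled it.
- **Disagreement:** the measured tool position was often 1–4 mm off after fast moves, so I corrected it before each descent.

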